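# Gauge the milled channel of a cold plate and log its depth

### The job

Take the dial depth gauge from its rest and stand it on the clamped aluminium cold plate with its sprung probe in the milled channel (feel for the channel: the plate was set in by eye), pressing gently until its base sits flat on the plate. Let go so that it stays standing there, read the channel depth on its dial, and slide the marker of the white record scale to that depth, right to within a millimetre of depth. Never bear on the plate hard (30 N or more), and leave the other things on the bench alone.

Things in the scene. Friction and masses are not known exactly. Their poses are not given: they have to be found in the camera images.
- gauge_grip (a point): Grip point of the dial depth gauge, on its axis, 40 mm above the underside of its base. Hold the gauge's dark upright block here by two opposite side faces: the block is 44 x 44 mm in plan and spans 12 to 60 mm above the underside. x is along the base's long side, z up.
- gauge: The dial depth gauge, about 0.42 kg: a flat steel base 90 (x) x 44 (y) x 12 mm, the dark block on it, and a round dial on the block's top. Origin at the centre of the base's underside. A round steel probe, 4 mm across with a ball end, slides in the middle of the base and is sprung out 15 mm below the underside.
- gauge_base (a point): Centre of the underside of the gauge's base, 40 mm below the grip point; axes as the gauge. Pressing the probe in takes about 6.3 to 6.6 N in all, weight included: more than the gauge's weight, so it does not seat by itself. Once pressed flat, its weight keeps it flat when let go.
- probe_tip (a point): Lowest point of the gauge's probe, on the gauge's axis: 15 mm below the underside when free, rising towards it as the probe is pressed in. Pressed on the plate's face beside the channel, it meets the plate with the base 15 mm up and would go in all the way, which reads nothing.
- needle (a joint): Dial needle, rad, clockwise from above: 0 with the probe fully out (reads 15 mm), 0.35 more per mm the probe goes in; depth in mm = 15 - needle / 0.35. Ticks for each mm run clockwise from 15 (along the gauge's +x) down to 0 (double tick); every fifth is long. It shows the channel's depth only with the probe in the channel and the base flat.
- fixture: Grey pallet 200 (x) x 154 (y) x 12 mm, fixed; origin at the centre of its underside. On it an aluminium cold plate 140 (x) x 110 (y) x 28 mm is held by two dark clamps at its x ends, which keep more than 55 mm from its middle and rise 13 mm above its face. The plate is fixed, parallel to the pallet, but was set by eye across it (y).
- fixture_mid (a point): Point over the pallet's centre, level with the plate's upper face, 40 mm above the bench. The plate's channel runs along this x through the whole plate, 7 mm wide, with its centre line somewhere within 9 mm of this point to either side (y), to be felt or seen. It is 5 to 12 mm deep, even, unknown. Lands 51 mm wide lie on both sides. Gauge within 45 mm of this point.
- rest: Black rest in which the gauge starts: two blocks 30 mm high (20 x 52 mm, centred 37 mm either side of the middle along its x) under the ends of the gauge's base, open between them. Origin at the centre of its underside; fixed.
- scale: White record scale, a board 70 x 180 x 12 mm, fixed; origin at the centre of its underside. Its marker slides along the board's y. Across the board are 16 ticks 8 mm apart, one for each millimetre of depth: the double tick for 0 at y = -60 mm, the last for 15 at y = +60 mm, every fifth one long.
- marker (a joint): Position of the record scale's marker, m, 0 at the 0 tick and 0.008 more for each millimetre of depth (0.120 at 15), growing along the board's +y. It slides with about 1.5 N and stays where it is left.
- marker_grip (a point): Grip point in the marker's upright grey fin, 14 mm thick across the track (board's x) and 20 mm long along it (board's y), 38.5 mm above the bench; the fin's top is 52.5 mm above the bench. The fin stands on a foot 30 (x) x 26 (y) x 6 mm, which slides on the 12 mm board; a small tongue points to the ticks.
- flux: Small amber bottle, 36 mm across and 75 mm tall, origin under its centre; to be left alone.
- spool: Grey spool, 52 mm across and 40 mm high, standing on its flange, origin under its centre; to be left alone.
- meter: Black multimeter lying on its back, 140 x 72 x 32 mm, origin under its centre; to be left alone.
Mind the look-alikes: they are no part of the job. Of the things shaped like the scale, the white one is meant.

How it is judged (in metres and radians):
On the way, in this order (a step that is already met when the one before it is completed fails the run):
1. the gauge is lifted clear of its rest (contact force between gauge and rest below 0.01 N and distance of gauge_base from where it was at the start of the episode above 0.03 m), for 0.1 s.
2. the robot presses or holds the gauge with its base flat on the plate and the probe in the channel (angle between gauge_base's own z axis and vertical below 0.025 rad and z of gauge_base in the frame of fixture_mid between -0.0015 and 0.001 m and z of probe_tip in the frame of fixture_mid below -0.0035 m and x of probe_tip in the frame of fixture_mid between -0.045 and 0.045 m and contact force between the fingers and gauge above 0.5 N), for 0.1 s.
At the end, for the whole second after the job is handed in: The gauge stands free and still, base flat on the plate (within 1 mm, tilt under 0.025 rad), probe in the channel within 45 mm of its middle; the marker rests within 1 mm of depth (8 mm of travel) of the dial reading (judged in 1 mm steps: over 2 mm off never passes) (angle between gauge_base's own z axis and vertical below 0.025 rad and z of gauge_base in the frame of fixture_mid between -0.0015 and 0.001 m and z of probe_tip in the frame of fixture_mid below -0.0035 m and x of probe_tip in the frame of fixture_mid between -0.045 and 0.045 m and contact force between the fingers and gauge below 0.01 N and linear speed of gauge below 0.01 m/s and velocity of joint marker between -0.005 and 0.005 m/s and ((value of joint needle between 3.674 and 4.026 rad and value of joint marker between 0.02 and 0.044 m) or (value of joint needle between 3.324 and 3.676 rad and value of joint marker between 0.028 and 0.052 m) or (value of joint needle between 2.974 and 3.326 rad and value of joint marker between 0.036 and 0.06 m) or (value of joint needle between 2.624 and 2.976 rad and value of joint marker between 0.044 and 0.068 m) or (value of joint needle between 2.274 and 2.626 rad and value of joint marker between 0.052 and 0.076 m) or (value of joint needle between 1.924 and 2.276 rad and value of joint marker between 0.06 and 0.084 m) or (value of joint needle between 1.574 and 1.926 rad and value of joint marker between 0.068 and 0.092 m) or (value of joint needle between 1.224 and 1.576 rad and value of joint marker between 0.076 and 0.1 m) or (value of joint needle between 0.874 and 1.226 rad and value of joint marker between 0.084 and 0.108 m) or (value of joint needle between 0.524 and 0.876 rad and value of joint marker between 0.092 and 0.116 m))); the robot touches nothing.
It fails at once if the gauge bears on the plate with 30 N or more (contact force between gauge and fixture above 30 N).
It fails at once if the robot bears on the plate with 30 N or more (contact force between any of the arm, the fingers and fixture above 30 N).
It fails at once if the bottle is moved more than 20 mm or tipped (distance of flux from where it was at the start of the episode above 0.02 m or angle between flux's own z axis and vertical above 0.35 rad).
It fails at once if the spool is moved more than 20 mm or tipped (distance of spool from where it was at the start of the episode above 0.02 m or angle between spool's own z axis and vertical above 0.35 rad).
It fails at once if the multimeter is moved more than 20 mm or tipped (distance of meter from where it was at the start of the episode above 0.02 m or angle between meter's own z axis and vertical above 0.35 rad).
It also fails if it takes over 72 s, if anything falls off the work surface, if the arm or the gripper's body presses on something with over 40 N, if the wrist force passes 120 N, or if a joint passes its speed limit or range.

### The arm

A 6-joint arm with a two-finger parallel gripper is mounted at the origin on the work surface. World frame = base frame: x ahead of the robot, y to its left, z up, the work surface at z = 0. Lengths are in m, angles in degrees, forces in N, time in s.
With the tool pointing down it reaches from about 0.35 to 0.875 m from the base axis. Payload 4.2 kg.
Tool frame: the origin (TCP) lies at the very end of the fingers, on their centre line; the grasp point (between the pads) lies behind it (r.grip_point_offset is the z of the grasp point in the tool frame, in m); z points along the fingers, y is the direction in which the jaws open and shut (so a half turn about z gives the same grasp; the last joint's range is limited). The gripper opens to 87 mm and grips with 3 to 60 N. Pads are 19 mm wide; open, the fingers measure 117 mm over their backs; the gripper's body (75 mm by 190 mm) begins 51 mm behind the grasp point.
Start: joints at [-50.386, 22.042, 0.453, 0, -68.411, -14.817], TCP at [0.262, -0.567, 0.223] pointing down, gripper open.
Joint ranges: [-179.83, 179.83], [-69.29, 118.12], [-61.27, 80.66], [-181.25, 117.63], [-171.15, -9.14], [-177.46, 177.46]. Speed limits (degrees/s): [159.86, 159.86, 180, 180, 180, 180].

### API

Orientations are given as a 3x3 rotation matrix whose columns are the frame's x, y, z axes.
In Python, from station import r, capture, workorder gives the robot as it stands. The module is installed in compiled form; this text tells all that it offers.
- The arm moves only by the shell command python3 -m crank 'ROWS'. ROWS is JSON, a list of rows, each an object with "delta_rot": the turn, a rotation vector about the tool's x, y, z in rad, a list of three; "linear": the shift along the tool's x, y, z in m, a list of three; "gripper": the opening in per cent of the stroke, from 0 (shut) to 100 (fully open). A call has 1 to 10 rows; each row shifts and turns the commanded pose from where the row before left it, along the tool's axes as they then stand; what a row does not reach is not made up. A row lasts 1/8 s, in which the tool goes at most 62.5 mm and 10.7 degrees, less where a joint would pass 70% of its speed; a pose out of reach is approached as far as the arm can. A call is refused whole if a number of a shift passes 0.0625 or a number of a turn 0.188, either way. A call with a gripper value outside its range is refused whole. The fingers move at their own pace and stop on an object; the grip force is fixed at half the most. Time passes only in rows, so rows that do not move let the fingers close. It gives the time, the measured TCP pose, the force and the opening at its end, in the units of the state.
- r.sense(): the state, without advancing time (a new reading comes with each control period).
- capture(name): name is "scene" or "top"; returns a dict with "img" (420x560x3 uint8, blue, green, red), "fx", "fy", "cx", "cy" (pixels), "dist_coeffs" ([k1, k2, p1, p2, k3] as OpenCV has them; the pictures are not rectified), "world_from_camera" (4x4, takes a point from camera to world coordinates). Camera axes: x right, y down, z forward; pixel columns grow to the right and rows downward; lengths in m; the calibration is good to about 2 mm. A picture is of the moment at which its call begins. There is no depth.
- workorder.finish_job(): hands the job in, once; it reports no verdict.
The state is a dict: "time_s": time; "joints": joint angles; "joint_velocities": joint speeds; "effort": joint torques, N m; "tcp_pos": TCP position; "ee_rot": TCP orientation; "wrist_force": force on the tool from outside, world axes, zero at the start; "moment": the same for the moment, N m; "gripper_width": opening from 0.0 (shut) to 1.0 (fully open).
Only numpy, scipy, OpenCV 4.12 (cv2) and the standard library are available. Lean on these libraries where they do the work, as an engineer would, in place of code of your own. Each camera call takes 0.05 s, during which the arm holds its last target.

## Working session

There is one attempt and no reset: what is moved stays moved. The work goes in short steps, Python scripts to look and compute and a shell command to move; the robot and the scene stay as the last step left them, time stands still between calls to the robot, and variables do not carry over. Pictures are saved under pics/ and viewed, and the job is handed in when it is done.

```bash
mkdir -p pics; python3 - <<'E'
from station import r, capture, workorder
import cv2,pickle
s=r.sense()
print(s, r.grip_point_offset)
for n in("scene","top"):
    c=capture(n); cv2.imwrite(f"pics/{n}0.png",c["img"]); pickle.dump(c,open(f"pics/{n}0.pkl","wb"))
    print(n,c["fx"],c["fy"],c["cx"],c["cy"],c["dist_coeffs"]);print(c["world_from_camera"])
E
```

```text
{'time_s': 0.0, 'joints': array([-5.03860239e+01,  2.20932054e+01,  3.80460565e-01, -2.86608542e-02,
       -6.84109338e+01, -1.48173130e+01]), 'joint_velocities': array([ 0.02521786, -0.06651653,  0.03798637,  0.006341  ,  0.1653512 ,
       -0.05795628]), 'effort': array([ 5.19967107e-04, -3.90664709e+01,  1.87410539e+01,  4.22009736e+00,
        1.09809585e-02, -1.72517030e-04]), 'tcp_pos': array([ 0.26190068, -0.56682543,  0.22143935]), 'ee_rot': array([[-9.07879241e-01, -4.19230541e-01, -1.01800044e-03],
       [-4.19231765e-01,  9.07877133e-01,  1.95943364e-03],
       [ 1.02764893e-04,  2.20570725e-03, -9.99997562e-01]]), 'wrist_force': array([-0.3422537 , -0.16936774, -0.18536787]), 'moment': array([-0.01144022, -0.01220151, -0.03720516]), 'gripper_width': 1.0009620849748395} -0.0187
scene 389.5163276958804 389.5163276958804 274.79464029179917 216.39057573436207 [-0.05785489  0.          0.          0.          0.        ]
[[ 0.56089588  0.61941045 -0.54929638  1.03648567]
 [ 0.82778521 -0.40923039  0.3837996  -0.31562682]
 [ 0.01294071 -0.66997103 -0.74227445  0.76245196]
 [ 0.          0.          0.          1.        ]]
top 436.49079491903206 436.49079491903206 279.3844299068344 212.19315148274848 [-0.09774309  0.          0.          0.          0.        ]
[[ 9.66995324e-03 -9.96052988e-01  8.82322865e-02  5.02947932e-01]
 [-9.99952829e-01 -9.71268101e-03 -5.49441177e-05  1.94915166e-02]
 [ 9.11699306e-04 -8.82275932e-02 -9.96099925e-01  9.80303121e-01]
 [ 0.00000000e+00  0.00000000e+00  0.00000000e+00  1.00000000e+00]]
```

View pics/top0.png

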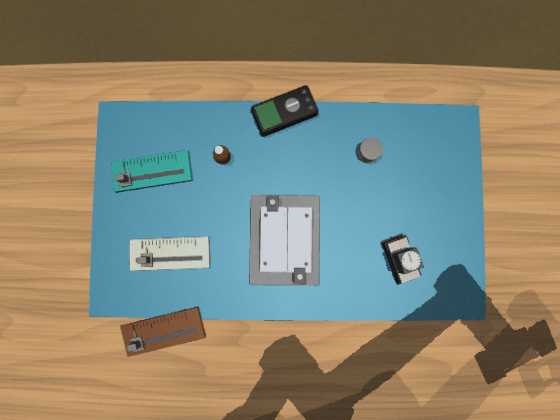

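View pics/scene0.png

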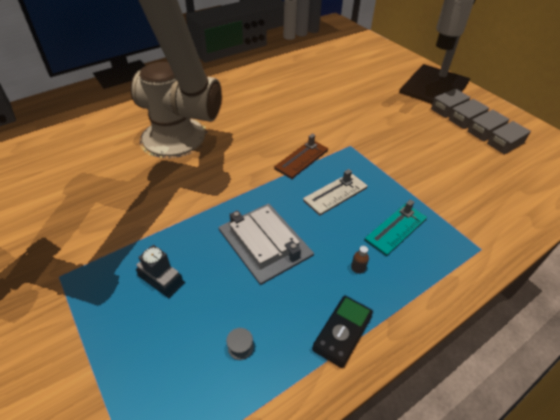

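The top view shows the gauge in its rest at about (405,260), the fixture at (285,240) with a channel line at about column 287, and the white scale at (170,253) with its marker at (145,259). Zooming in on each.

```bash
cat > h.py <<'E'
import cv2,numpy as np,pickle
def K(c): return np.array([[c["fx"],0,c["cx"]],[0,c["fy"],c["cy"]],[0,0,1.]])
def px2w(c,uv,z):
    uv=np.array(uv,float).reshape(-1,1,2)
    n=cv2.undistortPoints(uv,K(c),np.array(c["dist_coeffs"])).reshape(-1,2)
    T=c["world_from_camera"]; d=np.c_[n,np.ones(len(n))]@T[:3,:3].T; o=T[:3,3]
    return o+d*((z-o[2])/d[:,2])[:,None]
def w2px(c,P):
    T=np.linalg.inv(c["world_from_camera"]); rv=cv2.Rodrigues(T[:3,:3])[0]
    return cv2.projectPoints(np.array(P,float).reshape(-1,1,3),rv,T[:3,3],K(c),np.array(c["dist_coeffs"]))[0].reshape(-1,2)
def crop(c,u0,v0,u1,v1,s,name):
    cv2.imwrite(name,cv2.resize(c["img"][v0:v1,u0:u1],None,fx=s,fy=s,interpolation=cv2.INTER_CUBIC))
def load(n): return pickle.load(open(f"pics/{n}.pkl","rb"))
E
python3 - <<'E'
from h import *
c=load("top0")
a=cv2.resize(c["img"][225:295,370:440],(400,400),interpolation=cv2.INTER_CUBIC)
b=cv2.resize(c["img"][190:290,240:330],(360,400),interpolation=cv2.INTER_CUBIC)
cv2.imwrite("pics/z1.png",np.hstack([a,b]))
crop(c,120,225,220,285,8,"pics/z2.png")
s=load("scene0")
a=cv2.resize(s["img"][235:305,125:195],(400,400),interpolation=cv2.INTER_CUBIC)
b=cv2.resize(s["img"][195:285,210:320],(400,328),interpolation=cv2.INTER_CUBIC)
b=cv2.copyMakeBorder(b,0,72,0,0,cv2.BORDER_CONSTANT)
cv2.imwrite("pics/z3.png",np.hstack([a,b]))
E
```

```text
(no output)
```

View pics/z1.png

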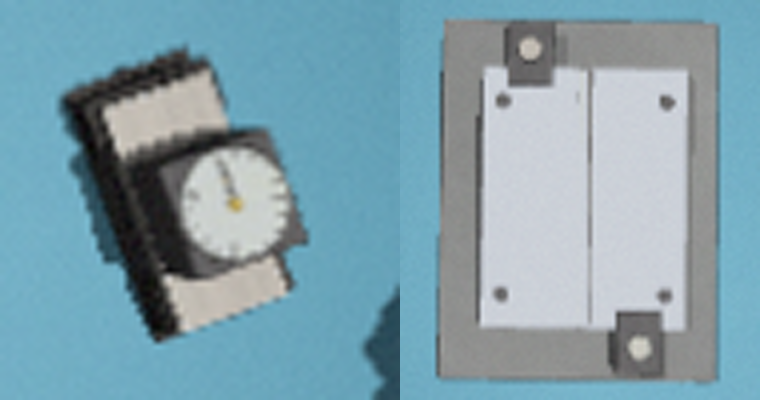

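View pics/z2.png

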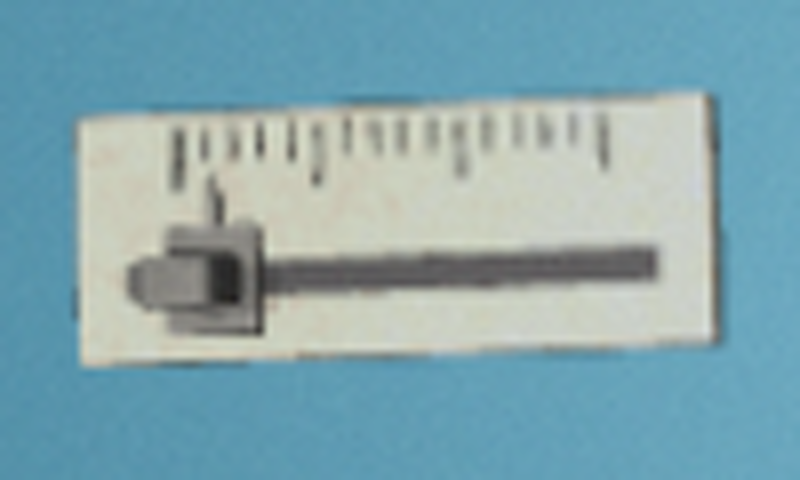

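View pics/z3.png

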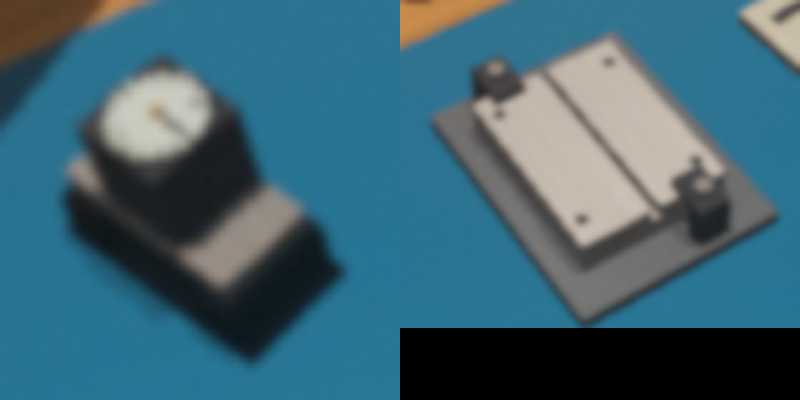

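```bash
python3 - <<'E'
from h import *
c=load("top0")
k=400/70
def z1(p): return [370-.5+.5/k+p[0]/k,225-.5+.5/k+p[1]/k]
g=np.array([z1(p) for p in [(105,100),(212,68),(293,290),(180,335)]])
w=px2w(c,g,0.042);print("base corners",w.round(4), "ctr",w.mean(0).round(4))
ax=(w[0]+w[1]-w[2]-w[3])/2; print("ang",np.degrees(np.arctan2(ax[1],ax[0])),np.linalg.norm(ax),np.linalg.norm(w[0]-w[1]))
# white mask min-area of base+dial? dial centre
hsv=cv2.cvtColor(c["img"],cv2.COLOR_BGR2HSV)
m=((hsv[...,1]<60)&(hsv[...,2]>120)).astype(np.uint8); 
for z in (.09,.095,.10): print("dial",z,px2w(c,[z1((235,203))],z).round(4))
# fixture: pallet + plate
sub=c["img"][190:290,240:330].astype(int)
lab=((hsv[...,1]<70)).astype(np.uint8); lab[:190]=0;lab[290:]=0;lab[:,:240]=0;lab[:,330:]=0
n,l,st,ce=cv2.connectedComponentsWithStats(lab); i=1+np.argmax(st[1:,4]); 
cn=max(cv2.findContours((l==i).astype(np.uint8),0,2)[0],key=cv2.contourArea)
R=cv2.minAreaRect(cn);B=cv2.boxPoints(R);print("pallet box",B.round(1),R)
for z in(0.012,):
  P=px2w(c,B,z);print(P.round(4),P.mean(0).round(4))
  e=P-np.roll(P,-1,0); print([ (round(np.linalg.norm(x),4),round(np.degrees(np.arctan2(x[1],x[0])),2)) for x in e])
gray=cv2.cvtColor(c["img"],cv2.COLOR_BGR2GRAY)
for a,b in((212,225),(225,240),(240,255),(255,270)):
  print(a,b,gray[a:b,256:316].mean(0).round().astype(int).tolist())
# scale
m=((hsv[...,1]<60)&(hsv[...,2]>130)).astype(np.uint8); q=np.zeros_like(m);q[230:275,125:215]=m[230:275,125:215]
q=cv2.morphologyEx(q,cv2.MORPH_CLOSE,np.ones((5,5)))
cn=max(cv2.findContours(q,0,2)[0],key=cv2.contourArea);R=cv2.minAreaRect(cn);B=cv2.boxPoints(R);P=px2w(c,B,.012)
print("scale",B.round(1),P.round(4),P.mean(0).round(4));e=P-np.roll(P,-1,0); print([ (round(np.linalg.norm(x),4),round(np.degrees(np.arctan2(x[1],x[0])),2)) for x in e])
def z2(p): return [120-.5+.5/8+p[0]/8,225-.5+.5/8+p[1]/8]
print("ticks 0,15,5",px2w(c,[z2((178,155)),z2((605,140)),z2((318,155))],.012).round(4))
print("tongue",px2w(c,[z2((213,190))],.016).round(4),"foot",px2w(c,[z2((214,280))],.018).round(4),"fintop",px2w(c,[z2((168,280))],.0525).round(4))
E
```

```text
base corners [[ 0.5235 -0.2157  0.042 ]
 [ 0.5359 -0.2569  0.042 ]
 [ 0.4522 -0.2872  0.042 ]
 [ 0.4353 -0.2437  0.042 ]] ctr [ 0.4867 -0.2509  0.042 ]
ang 18.743126345385182 0.09075317592935343 0.04306227982222201
dial 0.09 [[ 0.4859 -0.2506  0.09  ]]
dial 0.095 [[ 0.4859 -0.2491  0.095 ]]
dial 0.1 [[ 0.486  -0.2476  0.1   ]]
pallet box [[248.8 284.2]
 [250.  194.1]
 [319.2 195.1]
 [318.  285.2]] ((284.01177978515625, 239.6529541015625), (69.20166015625, 90.13019561767578), 0.795723557472229)
[[ 0.4288  0.0853  0.012 ]
 [ 0.6287  0.0855  0.012 ]
 [ 0.628  -0.0693  0.012 ]
 [ 0.4281 -0.0671  0.012 ]] [0.5284 0.0086 0.012 ]
[(np.float64(0.1998), np.float64(-179.94)), (np.float64(0.1548), np.float64(89.76)), (np.float64(0.1999), np.float64(-0.63)), (np.float64(0.1524), np.float64(-90.26))]
212 225 [138, 138, 135, 106, 107, 208, 208, 206, 186, 178, 182, 194, 207, 207, 207, 207, 208, 208, 207, 207, 208, 207, 208, 208, 208, 207, 208, 206, 201, 207, 200, 137, 208, 207, 207, 207, 208, 208, 208, 207, 207, 208, 207, 208, 208, 207, 207, 208, 205, 183, 178, 181, 196, 207, 206, 191, 126, 130, 14
[... 765 characters left out ...]
, 207, 207, 208, 202, 167, 207, 207, 208, 208, 208, 206, 189, 190, 190, 190, 191, 191, 191, 192, 191, 190, 183, 176, 186, 191, 206, 208, 202, 160, 127, 145, 144, 145]
scale [[128.5 238.6]
 [207.9 235.8]
 [209.1 267.7]
 [129.6 270.6]] [[0.5259 0.3572 0.012 ]
 [0.5345 0.1778 0.012 ]
 [0.464  0.1737 0.012 ]
 [0.4548 0.3523 0.012 ]] [0.4948 0.2652 0.012 ]
[(np.float64(0.1797), np.float64(92.74)), (np.float64(0.0707), np.float64(3.27)), (np.float64(0.1788), np.float64(-87.06)), (np.float64(0.0713), np.float64(-175.99))]
ticks 0,15,5 [[0.5145 0.3263 0.012 ]
 [0.5203 0.2059 0.012 ]
 [0.515  0.2865 0.012 ]]
tongue [[0.5049 0.3148 0.016 ]] foot [[0.48   0.3131 0.018 ]] fintop [[0.4806 0.3151 0.0525]]
```

```bash
cat >> h.py <<'E'
def go(pos,ydeg):
    """needed shift in tool axes and turn about tool z, from measured pose; also tilt correction"""
    from station import r
    from scipy.spatial.transform import Rotation as R
    s=r.sense(); A=s["ee_rot"]; t=np.radians(ydeg)
    y=np.array([np.cos(t),np.sin(t),0]); z=np.array([0,0,-1.]); x=np.cross(y,z)
    d=np.array(pos)-s["tcp_pos"]
    rv=R.from_matrix(A.T@np.c_[x,y,z]).as_rotvec()
    print("t",round(s["time_s"],2),"pos",s["tcp_pos"].round(4),"ydeg",np.degrees(np.arctan2(A[1,1],A[0,1])).round(2),"F",s["wrist_force"].round(2),"w",round(s["gripper_width"],3))
    print("tool shift(now axes)",(A.T@d).round(4)," tool shift(target axes)",(np.c_[x,y,z].T@d).round(4)," rotvec",rv.round(4))
E
python3 - <<'E'
from h import *
go([.486,-.2495,.16],108.7)
c=load("top0");gray=cv2.cvtColor(c["img"],cv2.COLOR_BGR2GRAY).astype(float)
L=[];Rr=[];D=[]
for v in list(range(218,254)):
    row=gray[v]
    # right edge crossing, left edge crossing
    u=next(k for k in range(306,318) if row[k]<175 ); Rr.append((u-1+(row[u-1]-175)/(row[u-1]-row[u]),v))
    u=next(k for k in range(265,252,-1) if row[k]<160 ); L.append((u+(160-row[u])/(row[u+1]-row[u]),v))
    seg=207-row[283:292]; seg[seg<4]=0; D.append(((np.arange(283,292)*seg).sum()/seg.sum(),v))
for n,p in(("L",L),("R",Rr),("D",D)):
    W=px2w(c,p,.04); f=np.polyfit(W[:,0],W[:,1],1); print(n,"slope deg",np.degrees(np.arctan(f[0])),"y at .5284",np.polyval(f,.5284), "rms",np.std(W[:,1]-np.polyval(f,W[:,0])))
E
```

```text
t 0.1 pos [ 0.2619 -0.5669  0.2216] ydeg 114.79 F [0.23 0.03 0.45] w 1.001
tool shift(now axes) [-0.3365  0.1941  0.0619]  tool shift(target axes) [-0.314   0.2288  0.0616]  rotvec [ 0.0019 -0.0002  0.1063]
L slope deg -0.3710813906080923 y at .5284 0.06015289008053985 rms 0.00019456600855209536
R slope deg -0.20979546334321306 y at .5284 -0.04927227883359564 rms 0.00023135453842149055
D slope deg 0.5206063643806247 y at .5284 0.002672760843896215 rms 5.539140810452661e-05
```

```bash
python3 -m crank '[{"delta_rot":[0,0,0.106],"linear":[0,0,0],"gripper":100},{"delta_rot":[0,0,0],"linear":[-0.039,0.0286,0],"gripper":100},{"delta_rot":[0,0,0],"linear":[-0.039,0.0286,0],"gripper":100},{"delta_rot":[0,0,0],"linear":[-0.039,0.0286,0],"gripper":100},{"delta_rot":[0,0,0],"linear":[-0.039,0.0286,0],"gripper":100},{"delta_rot":[0,0,0],"linear":[-0.039,0.0286,0],"gripper":100},{"delta_rot":[0,0,0],"linear":[-0.039,0.0286,0],"gripper":100},{"delta_rot":[0,0,0],"linear":[-0.039,0.0286,0],"gripper":100},{"delta_rot":[0,0,0],"linear":[-0.039,0.0286,0.03],"gripper":100},{"delta_rot":[0,0,0],"linear":[0,0,0.03],"gripper":100}]'; python3 - <<'E'
from h import *
from station import capture
go([.486,-.2495,.0515],108.7)
c=capture("scene");crop(c,80,180,240,320,5,"pics/a1.png")
E
```

```text
time_s: 1.35
tcp_pos: [0.4859, -0.248, 0.1618]
ee_rot: [[-0.946, -0.325, 0.001], [-0.325, 0.946, 0.0], [-0.001, -0.0, -1.0]]
wrist_force: [-0.5, 0.9, 0.0]
gripper_width: 1.004
t 1.35 pos [ 0.4859 -0.248   0.1618] ydeg 108.97 F [-0.48  0.86  0.04] w 1.004
tool shift(now axes) [ 0.0005 -0.0014  0.1103]  tool shift(target axes) [ 0.0003 -0.0014  0.1103]  rotvec [-0.0002  0.0011  0.0047]
```

View pics/a1.png

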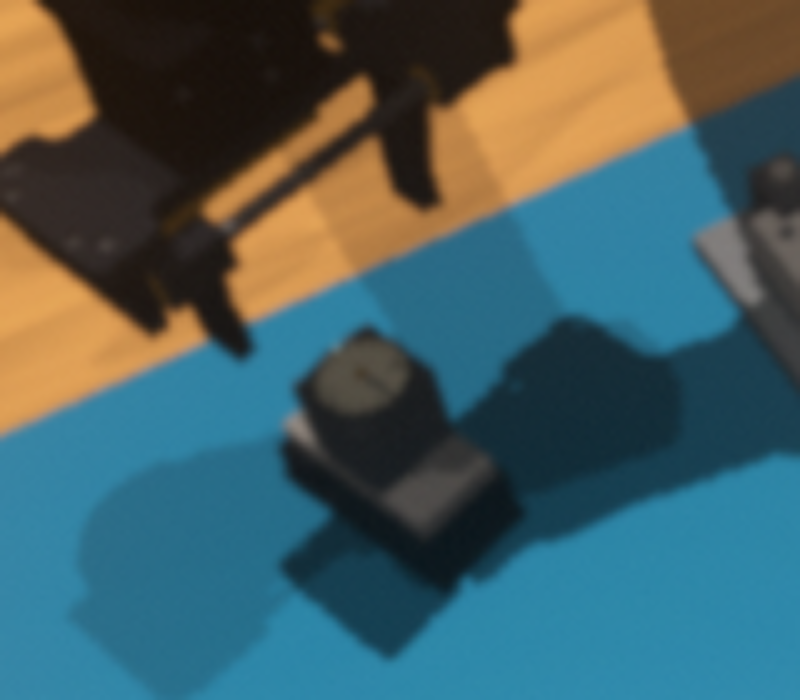

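The fingers straddle the gauge symmetrically, at about (230,320) and (420,190) in the crop. I'll descend and grip.

```bash
python3 -m crank '[{"delta_rot":[0,0,0],"linear":[0,-0.0014,0.03],"gripper":100},{"delta_rot":[0,0,0],"linear":[0,0,0.03],"gripper":100},{"delta_rot":[0,0,0],"linear":[0,0,0.03],"gripper":100},{"delta_rot":[0,0,0],"linear":[0,0,0.02],"gripper":100},{"delta_rot":[0,0,0],"linear":[0,0,0],"gripper":100},{"delta_rot":[0,0,0],"linear":[0,0,0],"gripper":0},{"delta_rot":[0,0,0],"linear":[0,0,0],"gripper":0},{"delta_rot":[0,0,0],"linear":[0,0,0],"gripper":0},{"delta_rot":[0,0,0],"linear":[0,0,0],"gripper":0},{"delta_rot":[0,0,0],"linear":[0,0,0],"gripper":0}]'; python3 - <<'E'
from h import *
go([.486,-.2495,.0515],108.7)
E
```

```text
time_s: 2.65
tcp_pos: [0.4845, -0.2515, 0.0527]
ee_rot: [[-0.947, -0.321, -0.0], [-0.321, 0.947, 0.001], [0.0, 0.001, -1.0]]
wrist_force: [-1.2, 5.1, 4.3]
gripper_width: 0.514
t 2.65 pos [ 0.4845 -0.2515  0.0527] ydeg 108.71 F [-1.25  5.06  4.29] w 0.514
tool shift(now axes) [-0.0021  0.0014  0.0012]  tool shift(target axes) [-0.0021  0.0014  0.0012]  rotvec [ 0.0006 -0.0001  0.0002]
```

```bash
python3 -m crank '[{"delta_rot":[0,0,0],"linear":[0,0,-0.01],"gripper":0},{"delta_rot":[0,0,0],"linear":[0,0,-0.02],"gripper":0},{"delta_rot":[0,0,0],"linear":[0,0,-0.03],"gripper":0},{"delta_rot":[0,0,0],"linear":[0,0,-0.03],"gripper":0},{"delta_rot":[0,0,0],"linear":[0,0,0],"gripper":0},{"delta_rot":[0,0,0],"linear":[0,0,0],"gripper":0}]'; python3 - <<'E'
from h import *
from station import capture
go([.528,.0053,.12],90)
c=capture("scene");crop(c,80,150,240,290,5,"pics/a2.png")
E
```

```text
time_s: 3.4
tcp_pos: [0.4834, -0.2513, 0.1411]
ee_rot: [[-0.947, -0.32, -0.003], [-0.32, 0.947, 0.001], [0.002, 0.002, -1.0]]
wrist_force: [-0.8, -0.3, -4.1]
gripper_width: 0.504
t 3.4 pos [ 0.4834 -0.2513  0.1411] ydeg 108.68 F [-0.8  -0.27 -4.11] w 0.504
tool shift(now axes) [-0.1245  0.2288  0.0213]  tool shift(target axes) [-0.0446  0.2566  0.0211]  rotvec [ 0.0019 -0.0024  0.326 ]
```

View pics/a2.png

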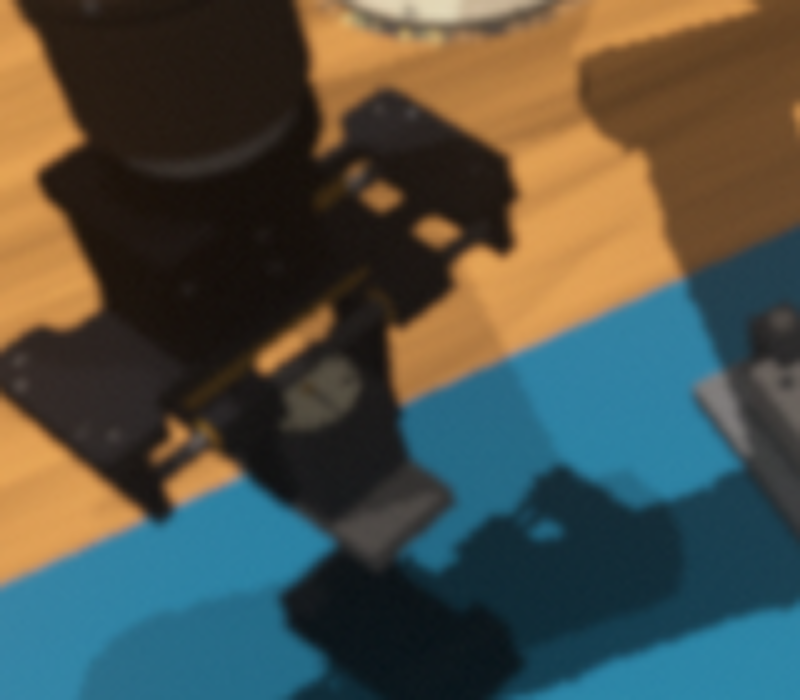

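```bash
python3 -m crank '[{"delta_rot":[0.001,-0.001,0.11],"linear":[0,0,0],"gripper":0},{"delta_rot":[0.001,-0.001,0.11],"linear":[0,0,0],"gripper":0},{"delta_rot":[0,0,0.106],"linear":[0,0,0],"gripper":0},{"delta_rot":[0,0,0],"linear":[-0.0075,0.0427,0],"gripper":0},{"delta_rot":[0,0,0],"linear":[-0.0075,0.0427,0],"gripper":0},{"delta_rot":[0,0,0],"linear":[-0.0075,0.0427,0],"gripper":0},{"delta_rot":[0,0,0],"linear":[-0.0075,0.0427,0],"gripper":0},{"delta_rot":[0,0,0],"linear":[-0.0075,0.0427,0.01],"gripper":0},{"delta_rot":[0,0,0],"linear":[-0.0075,0.0427,0.01],"gripper":0},{"delta_rot":[0,0,0],"linear":[0,0,0],"gripper":0}]'; python3 - <<'E'
from h import *
go([.528,.005,.081],90)
E
```

```text
time_s: 4.7
tcp_pos: [0.5286, 0.0066, 0.1198]
ee_rot: [[-1.0, -0.004, -0.002], [-0.004, 1.0, -0.002], [0.002, -0.002, -1.0]]
wrist_force: [-0.1, -0.8, -3.3]
gripper_width: 0.504
t 4.7 pos [0.5286 0.0066 0.1198] ydeg 90.26 F [-0.05 -0.77 -3.3 ] w 0.504
tool shift(now axes) [ 0.0006 -0.0015  0.0388]  tool shift(target axes) [ 0.0006 -0.0016  0.0388]  rotvec [-0.0023 -0.0019  0.0045]
```

```bash
python3 -m crank '[{"delta_rot":[-0.002,-0.002,0.004],"linear":[0,-0.0016,0],"gripper":0},{"delta_rot":[0,0,0],"linear":[0,0,0.02],"gripper":0},{"delta_rot":[0,0,0],"linear":[0,0,0.018],"gripper":0},{"delta_rot":[0,0,0],"linear":[0,0,0.002],"gripper":0},{"delta_rot":[0,0,0],"linear":[0,0,0],"gripper":0},{"delta_rot":[0,0,0],"linear":[0,0,0],"gripper":0},{"delta_rot":[0,0,0],"linear":[0,0,0],"gripper":0}]'; python3 - <<'E'
from h import *
from station import capture
go([.528,.005,.0777],90)
E
```

```text
time_s: 5.58
tcp_pos: [0.53, 0.0028, 0.083]
ee_rot: [[-1.0, 0.003, 0.006], [0.003, 1.0, 0.001], [-0.006, 0.001, -1.0]]
wrist_force: [0.6, 0.6, -4.2]
gripper_width: 0.503
t 5.58 pos [0.53   0.0028 0.083 ] ydeg 89.81 F [ 0.61  0.55 -4.19] w 0.503
tool shift(now axes) [0.0021 0.0022 0.0052]  tool shift(target axes) [0.002  0.0022 0.0053]  rotvec [ 0.0009  0.0057 -0.0033]
```

```bash
for i in 1 2 3; do python3 -m crank '[{"delta_rot":[0,0,0],"linear":[0,0,0],"gripper":0}]' | egrep 'tcp|wrist|ee_rot'; done
```

```text
tcp_pos: [0.5298, 0.0029, 0.0827]
ee_rot: [[-1.0, 0.003, 0.005], [0.003, 1.0, 0.001], [-0.005, 0.001, -1.0]]
wrist_force: [-0.4, 0.1, -4.8]
tcp_pos: [0.5297, 0.0029, 0.0824]
ee_rot: [[-1.0, 0.003, 0.005], [0.003, 1.0, 0.001], [-0.005, 0.001, -1.0]]
wrist_force: [0.1, 0.1, -4.0]
tcp_pos: [0.5297, 0.0029, 0.0823]
ee_rot: [[-1.0, 0.003, 0.004], [0.003, 1.0, 0.0], [-0.004, 0.001, -1.0]]
wrist_force: [-0.1, 0.1, -3.4]
```

```bash
python3 -m crank '[{"delta_rot":[0,0.004,-0.003],"linear":[0,0.002,0],"gripper":0},{"delta_rot":[0,0,0],"linear":[0,0,0.002],"gripper":0},{"delta_rot":[0,0,0],"linear":[0,0,0],"gripper":0},{"delta_rot":[0,0,0],"linear":[0,0,0],"gripper":0},{"delta_rot":[0,0,0],"linear":[0,0,0],"gripper":0}]';python3 -m crank '[{"delta_rot":[0,0,0],"linear":[0,0,0.002],"gripper":0},{"delta_rot":[0,0,0],"linear":[0,0,0],"gripper":0},{"delta_rot":[0,0,0],"linear":[0,0,0],"gripper":0}]'
```

```text
time_s: 6.58
tcp_pos: [0.5297, 0.0048, 0.0803]
ee_rot: [[-1.0, 0.0, 0.0], [0.0, 1.0, 0.0], [-0.0, 0.0, -1.0]]
wrist_force: [0.4, 0.2, -4.6]
gripper_width: 0.502
time_s: 6.95
tcp_pos: [0.5296, 0.0048, 0.0782]
ee_rot: [[-1.0, 0.0, 0.0], [0.0, 1.0, 0.0], [-0.0, 0.0, -1.0]]
wrist_force: [-1.1, 0.7, -3.9]
gripper_width: 0.503
```

```bash
for i in 1 2 3; do python3 -m crank '[{"delta_rot":[0,0,0],"linear":[0,0,0.001],"gripper":0},{"delta_rot":[0,0,0],"linear":[0,0,0],"gripper":0},{"delta_rot":[0,0,0],"linear":[0,0,0],"gripper":0}]'| egrep 'tcp|wrist|ee_rot'; done
python3 - <<'E'
from h import *
from station import capture
c=capture("top");pickle.dump(c,open("pics/t1.pkl","wb"));a=cv2.resize(c["img"][200:280,245:325],(400,400),interpolation=3)
s=capture("scene");b=cv2.resize(s["img"][170:250,220:300],(400,400),interpolation=3);cv2.imwrite("pics/b1.png",np.hstack([a,b]))
E
```

```text
tcp_pos: [0.5297, 0.0048, 0.0773]
ee_rot: [[-1.0, 0.0, 0.0], [0.0, 1.0, 0.0], [-0.0, 0.0, -1.0]]
wrist_force: [-0.7, 0.3, -3.9]
tcp_pos: [0.5296, 0.0048, 0.0763]
ee_rot: [[-1.0, 0.0, 0.0], [0.0, 1.0, 0.0], [-0.0, 0.0, -1.0]]
wrist_force: [-0.0, -0.3, -3.8]
tcp_pos: [0.5297, 0.0048, 0.0753]
ee_rot: [[-1.0, 0.0, 0.0], [0.0, 1.0, 0.0], [-0.0, 0.0, -1.0]]
wrist_force: [0.4, -0.6, -3.2]
```

View pics/b1.png

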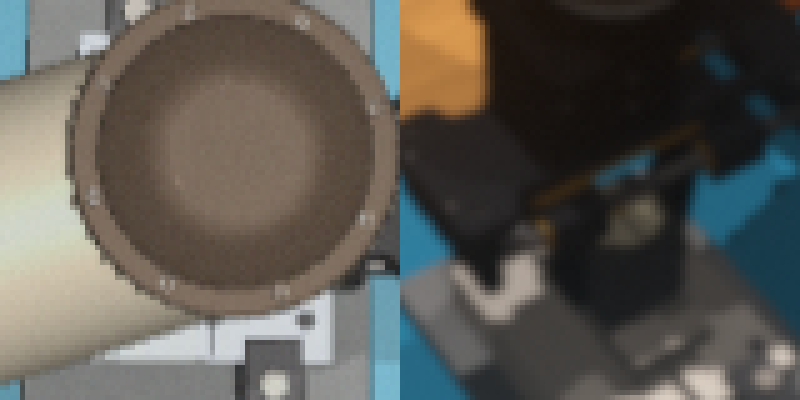

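```bash
for i in 1 2 3 4; do python3 -m crank '[{"delta_rot":[0,0,0],"linear":[0,0,0.001],"gripper":0},{"delta_rot":[0,0,0],"linear":[0,0,0],"gripper":0},{"delta_rot":[0,0,0],"linear":[0,0,0],"gripper":0}]'| egrep 'tcp|wrist'; done
```

```text
tcp_pos: [0.5297, 0.0048, 0.0742]
wrist_force: [0.0, 1.4, -3.9]
tcp_pos: [0.5297, 0.0048, 0.0732]
wrist_force: [0.6, -0.6, -3.2]
tcp_pos: [0.5297, 0.0048, 0.0723]
wrist_force: [-0.3, -0.1, -3.4]
tcp_pos: [0.5297, 0.0048, 0.0713]
wrist_force: [-0.6, -0.2, -3.9]
```

```bash
for i in 1 2 3 4 5 6; do python3 -m crank '[{"delta_rot":[0,0,0],"linear":[0,0,0.001],"gripper":0},{"delta_rot":[0,0,0],"linear":[0,0,0],"gripper":0},{"delta_rot":[0,0,0],"linear":[0,0,0],"gripper":0}]'| egrep 'tcp|wrist'; done
```

```text
tcp_pos: [0.5297, 0.0048, 0.0703]
wrist_force: [0.1, -0.3, -3.7]
tcp_pos: [0.5296, 0.0048, 0.0693]
wrist_force: [-0.1, 0.1, -3.1]
tcp_pos: [0.5297, 0.0048, 0.0683]
wrist_force: [-0.4, -0.2, -3.8]
tcp_pos: [0.5297, 0.0048, 0.0673]
wrist_force: [-0.3, 0.2, -4.3]
tcp_pos: [0.5298, 0.0048, 0.0664]
wrist_force: [-1.6, -0.1, -2.4]
tcp_pos: [0.53, 0.0048, 0.0658]
wrist_force: [-0.7, -0.0, 2.4]
```

```bash
for i in 1 2 3 ; do python3 -m crank '[{"delta_rot":[0,0,0],"linear":[0,0,0.001],"gripper":0},{"delta_rot":[0,0,0],"linear":[0,0,0],"gripper":0},{"delta_rot":[0,0,0],"linear":[0,0,0],"gripper":0}]'| egrep 'tcp|wrist|ee'; done
```

```text
tcp_pos: [0.5299, 0.0048, 0.0644]
ee_rot: [[-1.0, 0.0, 0.001], [0.0, 1.0, 0.001], [-0.001, 0.001, -1.0]]
wrist_force: [-0.9, 0.4, 3.1]
tcp_pos: [0.5298, 0.0048, 0.0632]
ee_rot: [[-1.0, 0.0, 0.001], [0.0, 1.0, 0.001], [-0.001, 0.001, -1.0]]
wrist_force: [0.5, 0.6, 1.3]
tcp_pos: [0.5299, 0.0049, 0.0627]
ee_rot: [[-1.0, -0.0, 0.001], [-0.0, 1.0, 0.0], [-0.001, 0.0, -1.0]]
wrist_force: [-0.9, 0.9, 4.5]
```

```bash
for i in 1 2 ; do python3 -m crank '[{"delta_rot":[0,0,0],"linear":[0,0,0.0005],"gripper":0},{"delta_rot":[0,0,0],"linear":[0,0,0],"gripper":0},{"delta_rot":[0,0,0],"linear":[0,0,0],"gripper":0}]'| egrep 'tcp|wrist|ee'; done
```

```text
tcp_pos: [0.5299, 0.0049, 0.0627]
ee_rot: [[-1.0, -0.0, 0.001], [-0.0, 1.0, 0.0], [-0.001, 0.0, -1.0]]
wrist_force: [-2.0, 0.2, 7.5]
tcp_pos: [0.5299, 0.0048, 0.0627]
ee_rot: [[-1.0, -0.0, 0.001], [-0.0, 1.0, 0.0], [-0.001, 0.0, -1.0]]
wrist_force: [-3.0, 0.1, 11.1]
```

The TCP stopped at 0.0627 while the force rose to 11 N, so the base is seated. I'll ease off and release.

```bash
python3 -m crank '[{"delta_rot":[0,0,0],"linear":[0,0,-0.0005],"gripper":0},{"delta_rot":[0,0,0],"linear":[0,0,0],"gripper":0},{"delta_rot":[0,0,0],"linear":[0,0,0],"gripper":60},{"delta_rot":[0,0,0],"linear":[0,0,0],"gripper":80},{"delta_rot":[0,0,0],"linear":[0,0,0],"gripper":95},{"delta_rot":[0,0,0],"linear":[0,0,0],"gripper":100},{"delta_rot":[0,0,0],"linear":[0,0,0],"gripper":100}]';python3 -m crank '[{"delta_rot":[0,0,0],"linear":[0,0,-0.01],"gripper":100},{"delta_rot":[0,0,0],"linear":[0,0,-0.04],"gripper":100},{"delta_rot":[0,0,0],"linear":[0,0,-0.05],"gripper":100},{"delta_rot":[0,0,0],"linear":[0,0,-0.04],"gripper":100},{"delta_rot":[0,0,0],"linear":[0,0.04,0],"gripper":100},{"delta_rot":[0,0,0],"linear":[0,0.05,0],"gripper":100},{"delta_rot":[0,0,0],"linear":[0,0.05,0],"gripper":100},{"delta_rot":[0,0,0],"linear":[0,0.05,0],"gripper":100}]'
python3 - <<'E'
from h import *
from station import capture
c=capture("top");pickle.dump(c,open("pics/t2.pkl","wb"));s=capture("scene");pickle.dump(s,open("pics/s2.pkl","wb"))
cv2.imwrite("pics/t2.png",c["img"])
a=cv2.resize(c["img"][215:265,260:310],(400,400),interpolation=3)
b=cv2.resize(s["img"][170:250,220:300],(400,400),interpolation=3);cv2.imwrite("pics/b2.png",np.hstack([a,b]))
go([.48,.314,.15],180)
E
```

```text
time_s: 14.68
tcp_pos: [0.5296, 0.0048, 0.0617]
ee_rot: [[-1.0, 0.0, 0.0], [0.0, 1.0, 0.0], [-0.0, 0.0, -1.0]]
wrist_force: [0.0, 1.1, -0.0]
gripper_width: 0.951
time_s: 15.68
tcp_pos: [0.5295, 0.1962, 0.2029]
ee_rot: [[-1.0, 0.0, 0.002], [0.0, 1.0, 0.001], [-0.002, 0.001, -1.0]]
wrist_force: [0.7, -0.7, 0.9]
gripper_width: 0.997
t 15.78 pos [0.5299 0.1988 0.2025] ydeg 90.26 F [-1.4  -0.31 -0.75] w 1.003
tool shift(now axes) [0.0495 0.1154 0.0526]  tool shift(target axes) [-0.1152  0.0499  0.0525]  rotvec [-3.0000e-04  3.0000e-03 -1.5663e+00]
```

View pics/b2.png

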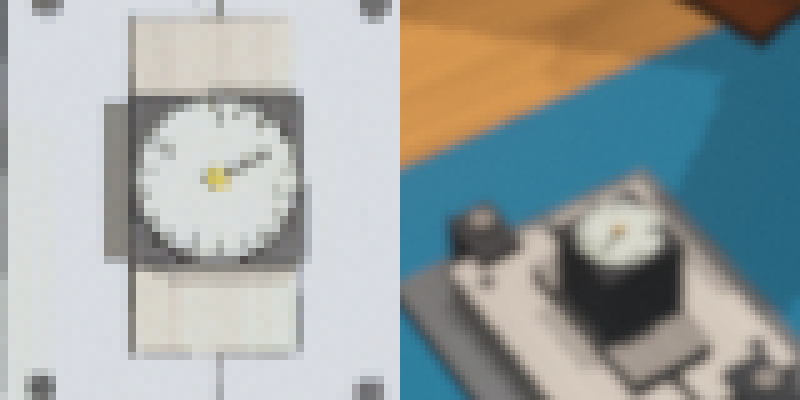

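View pics/t2.png

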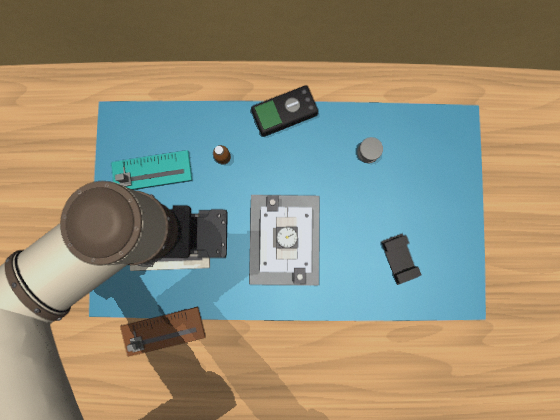

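```bash
python3 - <<'E'
from h import *
for n,(u0,v0,u1,v1) in (("t2",(272,222,302,252)),("s2",(328-0,0,0,0))):
    if n=="s2": break
    c=load(n); a=cv2.resize(c["img"][v0:v1,u0:u1],(600,600),interpolation=cv2.INTER_CUBIC); cv2.imwrite("pics/d2.png",a)
    print(cv2.cvtColor(c["img"],6)[225:250,275:299])
E
```

```text
[[215 141 211 207 207 206 206 211 211 211 208 199 194 194 197 201 201 197
  200 203 204 210 219 220]
 [215 128 183 185 181 181 184 186 184 185 179 150 148 140 143 145 149 147
  150 150 152 161 202 220]
 [193  88 101  97  99  98 102  97 108 131 145 121 141 145 141 102 102  93
  104 106 103 103 129 220]
 [131  83 111 106 106 105 126 144 181 203 214 169 183 218 198 162 157 120
  102 113 108 106 122 219]
 [130  87 110 106 105 126 184 220 219 219 218 215 163 215 171 203 216 165
  107 109 106 108 122 218]
 [131  85 108 105 125 184 220 219 219 218 219 217 185 219 218 218 215 149
  176 152  99 112 123 218]
 [132  86 110 117 173 219 219 218 218 218 220 220 218 219 220 219 217 202
  221 212  92 105 123 219]
 [132  82 111 152 188 203 213 218 219 219 219 218 217 217 219 219 218 218
  219 215 156 117 123 220]
 [131  84 126 197 196 167 183 218 218 219 218 218 219 219 219 218 215 197
  199 219 215 151 126 218]
 [132  81 138 219 217 195 186 220 219 220 219 219 218 218 216 197 189 142
  165 218 216 160 123 220]
 [130  89 143 212 213 218 218 219 219 220 217 209 214 199 191 138 160 191
  218 217 210 18
[... 725 characters left out ...]
97 112 100 168 208 206 219 219 213 218 218 218 218 220 219 217 204
  203 195 114 103 115 182]
 [131  98 109 105  83 163 175 218 216 184 219 218 212 220 216 205 216 177
  152 137 111 113 118 180]
 [130  94 114 107  81 101 165 198 199 176 218 216 182 219 216 184 203 185
  135 105 115 116 117 179]
 [131  98 115 112 114 108  85 112 139 172 202 196 160 203 202 186 136  93
  108 115 118 118 122 181]
 [165  92 111  98  99 100 106  75  87 111 140 139 139 138 132  78 101 107
  107 109 109 111 134 196]
 [212  97 149 135 122 120 129 131 134 137 134 133 136 136 134 136 133 136
  132 136 137 142 168 219]
 [214 118 213 210 193 192 177 183 188 185 189 187 186 186 185 188 192 189
  188 195 198 202 188 218]]
```

View pics/d2.png

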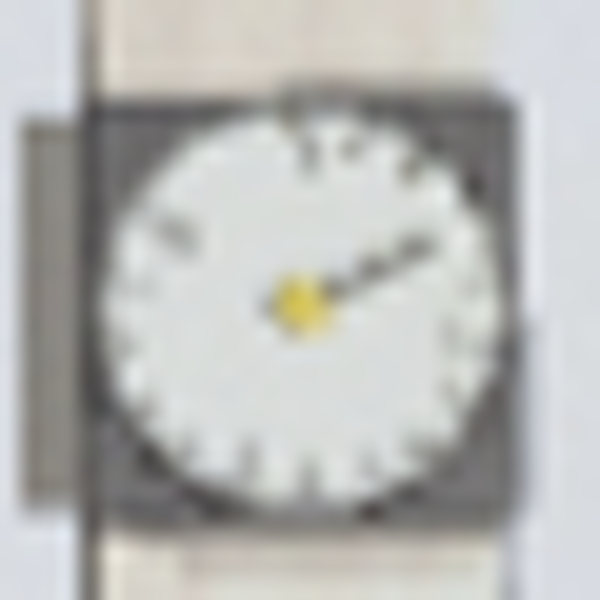

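```bash
python3 - <<'E'
from h import *
go([.480,.314,.10],92.85)
E
```

```text
t 15.78 pos [0.5299 0.1988 0.2025] ydeg 90.26 F [-1.4  -0.31 -0.75] w 1.003
tool shift(now axes) [0.0496 0.1153 0.1026]  tool shift(target axes) [0.0441 0.1176 0.1025]  rotvec [ 0.0017  0.0021 -0.0452]
```

```bash
python3 -m crank '[{"delta_rot":[0.0017,0.002,-0.045],"linear":[0,0,0],"gripper":100},{"delta_rot":[0,0,0],"linear":[0.011,0.0294,0],"gripper":100},{"delta_rot":[0,0,0],"linear":[0.011,0.0294,0],"gripper":100},{"delta_rot":[0,0,0],"linear":[0.011,0.0294,0.02],"gripper":100},{"delta_rot":[0,0,0],"linear":[0.011,0.0294,0.03],"gripper":100},{"delta_rot":[0,0,0],"linear":[0,0,0.03],"gripper":100},{"delta_rot":[0,0,0],"linear":[0,0,0.02],"gripper":100},{"delta_rot":[0,0,0],"linear":[0,0,0],"gripper":100},{"delta_rot":[0,0,0],"linear":[0,0,0],"gripper":100}]'; python3 - <<'E'
from h import *
from station import capture
go([.480,.314,.0215],92.85)
c=capture("scene");crop(c,270,100,430,220,5,"pics/m1.png")
E
```

```text
time_s: 16.9
tcp_pos: [0.481, 0.3104, 0.1031]
ee_rot: [[-0.999, -0.045, 0.0], [-0.045, 0.999, 0.0], [-0.0, 0.0, -1.0]]
wrist_force: [-0.9, 0.7, -0.5]
gripper_width: 1.001
t 16.9 pos [0.481  0.3104 0.1031] ydeg 92.56 F [-0.86  0.73 -0.52] w 1.001
tool shift(now axes) [0.0009 0.0037 0.0816]  tool shift(target axes) [0.0009 0.0037 0.0816]  rotvec [ 0.      0.0001 -0.0051]
```

View pics/m1.png

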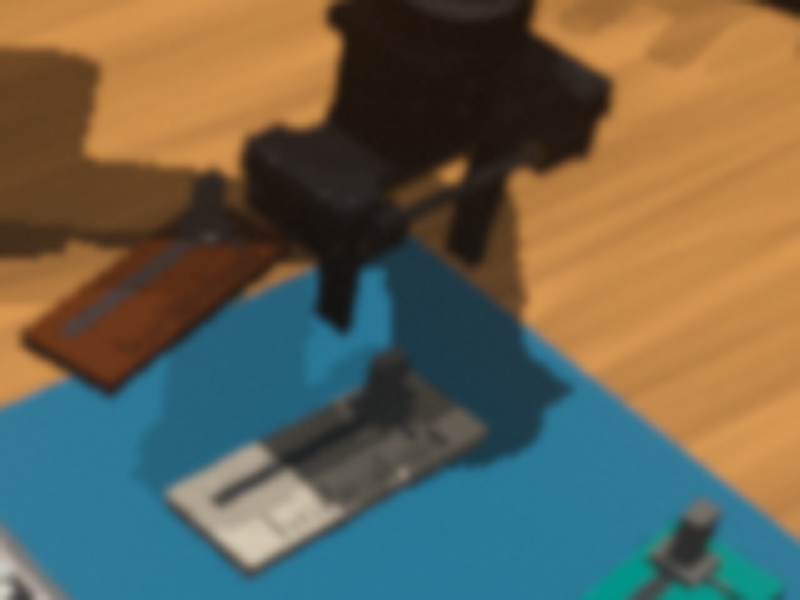

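The fingers are above and either side of the white scale's fin, which is at about (388,375) in the crop. Descending to grip it.

```bash
python3 -m crank '[{"delta_rot":[0,0,-0.005],"linear":[0.001,0.003,0.02],"gripper":100},{"delta_rot":[0,0,0],"linear":[0,0,0.03],"gripper":100},{"delta_rot":[0,0,0],"linear":[0,0,0.02],"gripper":100},{"delta_rot":[0,0,0],"linear":[0,0,0.01],"gripper":100},{"delta_rot":[0,0,0],"linear":[0,0,0],"gripper":100},{"delta_rot":[0,0,0],"linear":[0,0,0],"gripper":100}]'; python3 - <<'E'
from h import *
go([.480,.314,.0215],92.85)
E
```

```text
time_s: 17.7
tcp_pos: [0.4797, 0.3136, 0.023]
ee_rot: [[-0.999, -0.05, 0.0], [-0.05, 0.999, 0.0], [-0.0, 0.0, -1.0]]
wrist_force: [-0.4, 0.5, 0.4]
gripper_width: 0.998
t 17.7 pos [0.4797 0.3136 0.023 ] ydeg 92.86 F [-0.43  0.5   0.42] w 0.998
tool shift(now axes) [-0.0003  0.0004  0.0015]  tool shift(target axes) [-0.0003  0.0004  0.0015]  rotvec [0.0003 0.0001 0.0002]
```

```bash
python3 -m crank '[{"delta_rot":[0,0,0],"linear":[0,0,0],"gripper":60},{"delta_rot":[0,0,0],"linear":[0,0,0],"gripper":35},{"delta_rot":[0,0,0],"linear":[0,0,0],"gripper":0},{"delta_rot":[0,0,0],"linear":[0,0,0],"gripper":0},{"delta_rot":[0,0,0],"linear":[0,0,0],"gripper":0},{"delta_rot":[0,0,0],"linear":[0,0,0],"gripper":0},{"delta_rot":[0,0,0],"linear":[0,0,0],"gripper":0}]'; python3 - <<'E'
from h import *
from station import capture
go([.480,.314,.0215],92.85)
c=capture("scene");crop(c,270,100,430,220,5,"pics/m2.png")
E
```

```text
time_s: 18.58
tcp_pos: [0.479, 0.3129, 0.0217]
ee_rot: [[-0.999, -0.05, -0.002], [-0.05, 0.999, -0.001], [0.002, -0.001, -1.0]]
wrist_force: [-0.4, -0.3, 0.5]
gripper_width: 0.283
t 18.57 pos [0.479  0.3129 0.0217] ydeg 92.85 F [-0.36 -0.34  0.5 ] w 0.283
tool shift(now axes) [-0.001   0.001   0.0002]  tool shift(target axes) [-0.001   0.001   0.0002]  rotvec [-0.0012 -0.0017 -0.    ]
```

View pics/m2.png

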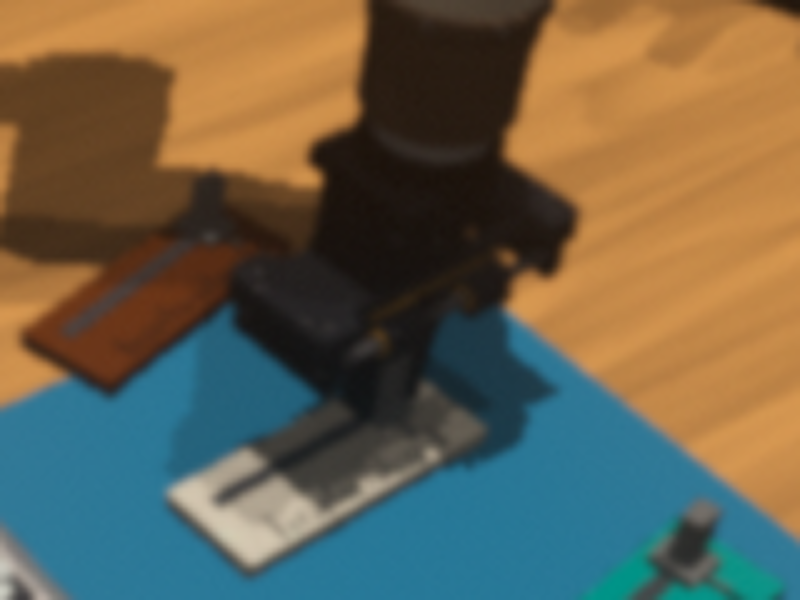

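```bash
python3 -m crank '[{"delta_rot":[0,0,0],"linear":[0,0,0],"gripper":0},{"delta_rot":[0,0,0],"linear":[0,0,0],"gripper":0},{"delta_rot":[0,0,0],"linear":[0,0,0],"gripper":0}]'
```

```text
time_s: 19.0
tcp_pos: [0.4791, 0.3132, 0.0218]
ee_rot: [[-0.999, -0.05, -0.001], [-0.05, 0.999, -0.001], [0.001, -0.001, -1.0]]
wrist_force: [-1.0, 2.0, -0.7]
gripper_width: 0.226
```

```bash
python3 -m crank '[{"delta_rot":[0,0,0],"linear":[0,-0.01,0],"gripper":0},{"delta_rot":[0,0,0],"linear":[0,-0.014,0],"gripper":0},{"delta_rot":[0,0,0],"linear":[0,-0.014,0],"gripper":0},{"delta_rot":[0,0,0],"linear":[0,-0.014,0],"gripper":0},{"delta_rot":[0,0,0],"linear":[0,-0.014,0],"gripper":0},{"delta_rot":[0,0,0],"linear":[0,-0.01,0],"gripper":0},{"delta_rot":[0,0,0],"linear":[0,-0.0065,0],"gripper":0},{"delta_rot":[0,0,0],"linear":[0,0,0],"gripper":0},{"delta_rot":[0,0,0],"linear":[0,0,0],"gripper":0},{"delta_rot":[0,0,0],"linear":[0,0,0],"gripper":0}]'; python3 - <<'E'
from h import *
from station import capture
go([.4832,.2308,.0218],92.85)
c=capture("scene");crop(c,270,100,430,220,5,"pics/m3.png")
E
```

```text
time_s: 20.25
tcp_pos: [0.4832, 0.2306, 0.0218]
ee_rot: [[-0.999, -0.05, -0.002], [-0.05, 0.999, -0.002], [0.002, -0.002, -1.0]]
wrist_force: [3.3, -1.7, -5.3]
gripper_width: 0.226
t 20.25 pos [0.4832 0.2306 0.0218] ydeg 92.87 F [ 3.34 -1.66 -5.3 ] w 0.226
tool shift(now axes) [-0.      0.0002 -0.    ]  tool shift(target axes) [-0.      0.0002 -0.    ]  rotvec [-0.0015 -0.0017  0.0004]
```

View pics/m3.png

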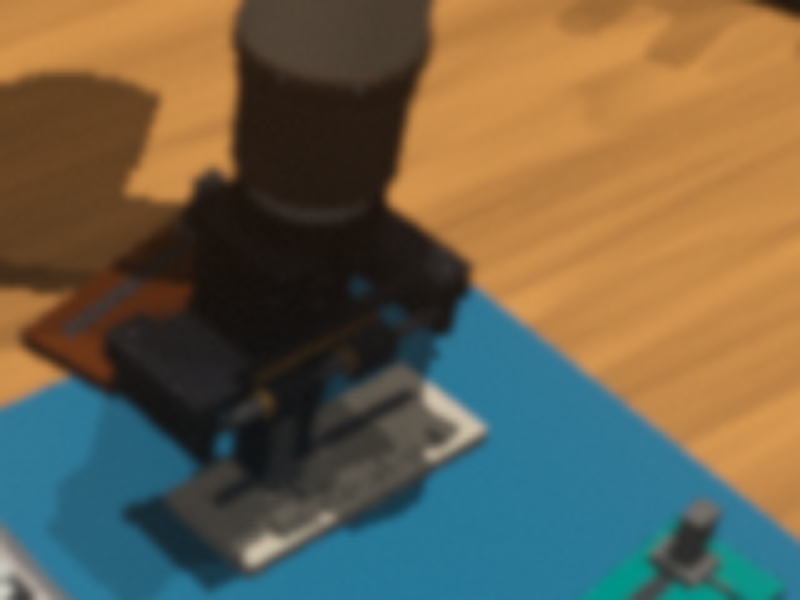

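The marker has slid along with the gripper. I'll release it, lift, and move away towards −x/+y so the top view is clear.

```bash
python3 -m crank '[{"delta_rot":[0,0,0],"linear":[0,0,0],"gripper":40},{"delta_rot":[0,0,0],"linear":[0,0,0],"gripper":60},{"delta_rot":[0,0,0],"linear":[0,0,0],"gripper":60},{"delta_rot":[0,0,0],"linear":[0,0,-0.02],"gripper":60},{"delta_rot":[0,0,0],"linear":[0,0,-0.05],"gripper":60},{"delta_rot":[0,0,0],"linear":[0,0,-0.05],"gripper":60},{"delta_rot":[0,0,0],"linear":[0,0,-0.05],"gripper":60},{"delta_rot":[0,0,0],"linear":[0,0,-0.03],"gripper":60},{"delta_rot":[0,0,0],"linear":[0,0.06,0],"gripper":60},{"delta_rot":[0,0,0],"linear":[0,0.06,0],"gripper":60}]'; python3 -m crank '[{"delta_rot":[0,0,0],"linear":[0,0.06,0],"gripper":60},{"delta_rot":[0,0,0],"linear":[0,0.06,0],"gripper":60},{"delta_rot":[0,0,0],"linear":[0,0.06,0],"gripper":60},{"delta_rot":[0,0,0],"linear":[0,0.04,0],"gripper":60},{"delta_rot":[0,0,0],"linear":[0,0,0],"gripper":60}]'; python3 - <<'E'
from h import *
from station import capture
c=capture("top");pickle.dump(c,open("pics/t3.pkl","wb"));s=capture("scene");pickle.dump(s,open("pics/s3.pkl","wb"))
cv2.imwrite("pics/t3.png",c["img"]);crop(c,120,225,220,285,8,"pics/m4.png")
crop(s,220,160,340,250,6,"pics/s3z.png")
E
```

```text
time_s: 21.55
tcp_pos: [0.4774, 0.3516, 0.2231]
ee_rot: [[-0.999, -0.048, -0.0], [-0.048, 0.999, 0.0], [0.0, 0.0, -1.0]]
wrist_force: [-0.4, -0.5, 0.9]
gripper_width: 0.604
time_s: 22.18
tcp_pos: [0.4651, 0.5728, 0.2193]
ee_rot: [[-0.999, -0.053, -0.003], [-0.053, 0.999, -0.003], [0.003, -0.003, -1.0]]
wrist_force: [0.3, -0.4, -0.5]
gripper_width: 0.599
```

View pics/t3.png

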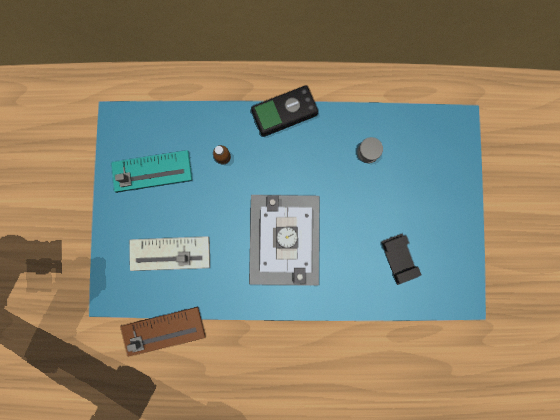

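View pics/m4.png

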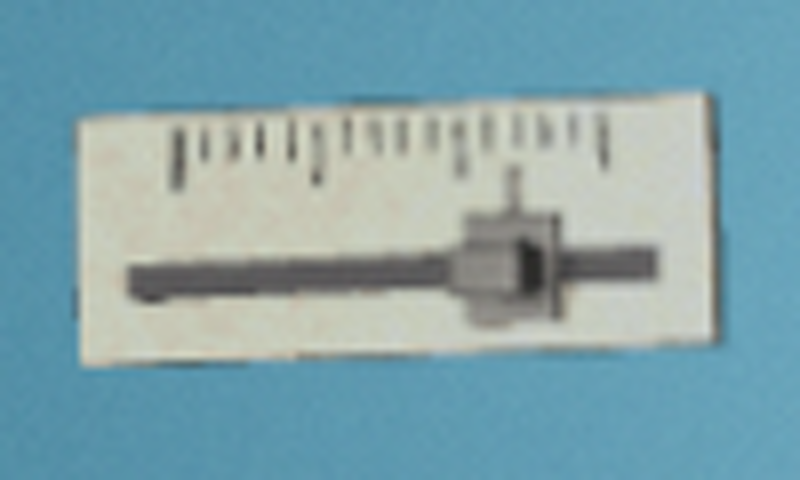

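View pics/s3z.png

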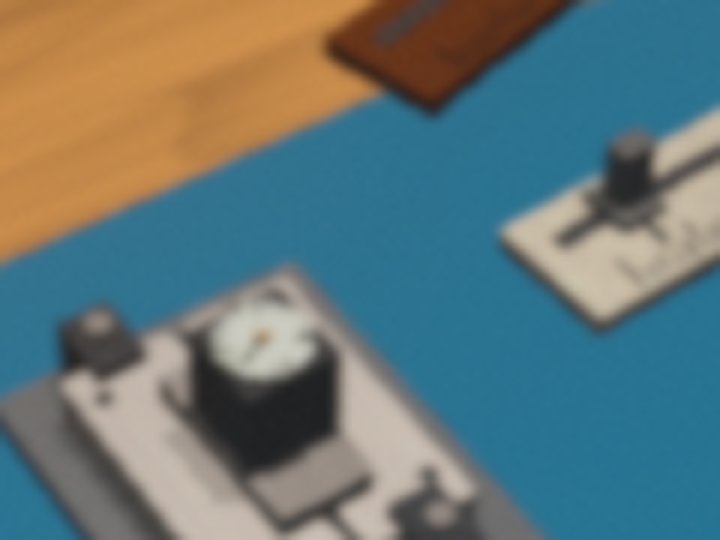

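```bash
python3 - <<'E'
from h import *
from station import r
s=load("s3");c=load("t3")
q=lambda p,u0,v0,k:[u0-.5+.5/k+p[0]/k,v0-.5+.5/k+p[1]/k]
for n,C,a,b in(("scene",s,q((265,335),220,160,6),q((246,358),220,160,6)),("top",load("t2"),q((300,305),272,222,20),q((435,243),272,222,20))):
    W=px2w(C,[a,b],.107);d=W[1]-W[0];th=-np.arctan2(d[1],d[0]);print(n,th,15-th/.35,np.linalg.norm(d))
T=px2w(c,[q((178,155),120,225,8),q((605,140),120,225,8)],.012);p=px2w(c,[q((514,185),120,225,8)],.016)[0]
e=np.array([.0497,-.9987]);print("marker mm",((p-T[0])[:2]@e)*1000/8,"span",((T[1]-T[0])[:2]@e))
x=r.sense();print(x["wrist_force"],x["joint_velocities"].round(2))
E
```

```text
scene 1.1275105407595958 11.77854131211544 0.013611316691313453
top 1.131235830309997 11.767897627685723 0.014865664792442152
marker mm 11.94719457511332 span 0.1204865378618584
[ 0.66256371 -0.02051988 -0.20231888] [-1.05 -1.52 -0.82  0.19  0.18  0.03]
```

The two views agree on a dial reading of 11.8 mm, and the marker is at 11.9. Handing in.

```bash
python3 -m crank '[{"delta_rot":[0,0,0],"linear":[0,0,0],"gripper":60},{"delta_rot":[0,0,0],"linear":[0,0,0],"gripper":60}]'; python3 - <<'E'
from station import workorder
print(workorder.finish_job())
E
```

```text
time_s: 22.52
tcp_pos: [0.4669, 0.5694, 0.2223]
ee_rot: [[-0.999, -0.049, -0.001], [-0.049, 0.999, -0.001], [0.001, -0.001, -1.0]]
wrist_force: [0.4, -0.1, 0.5]
gripper_width: 0.599
the job is handed in; nothing more can be done
None
```

I stood the gauge on the cold plate with its probe in the channel, read about 11.8 mm on the dial, and slid the white scale's marker to about 11.9 mm. I handed the job in at 22.5 s; it reports no verdict.

- **Seating:** The probe went about 11 mm below the plate's face before it met the channel floor. I then pressed until the base stopped moving. The force peaked at about 11 N on the wrist, or about 15 N on the plate with the gauge's weight, well under the 30 N limit.
- **Last checks:** The top and scene views put the dial at 11.77 and 11.78 mm, and the marker at 11.95 mm. After release the gauge stood by itself, looking flat, with the arm well clear of everything. The bottle, spool and multimeter looked unmoved.
- **One disagreement:** The height at which I felt the channel floor suggests a depth of about 11.1–11.2 mm, roughly 0.6 mm less than the dial. I followed the dial. If the true reading is nearer 11.2, the marker is still within 1 mm of it.

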